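# Clear the walnut shells into the scrap tray

### The job

Clear the preparation board with your fingertips only, pushing and sweeping, without picking anything up: push the scrap tray that is standing part-way out of the board's left end fully home, then sweep all four walnut shell halves across the board and down through its opening, so that they drop into the tray. Leave the garlic bulb standing where it is on the board, do not disturb the other things on the worktop, and leave the tray shut.

Things in the scene. Friction and masses are not known exactly. Their poses are not given: they have to be found in the camera images.
- scrap_board: wooden preparation board, a low table fixed to the worktop at a new place and yaw each time: 240 mm (x) by 400 mm (y), flat rimless top 70 mm above the worktop. Origin: centre of its footprint, at worktop level; z up, y along it toward the end (robot's left) with opening and tray, x across it. Shells and garlic start in any arrangement within y -0.17..+0.01, x -0.055..+0.055 of its frame
- opening (a point): centre of the scrap opening in the board's top, level with the top, at y = +0.125 in the board's frame: 130 mm in the board's x by 100 mm in its y, right through the 18 mm thick top, so its near edge is at y = +0.075. The tray lies fully under it only when home. Mind the wall cabinet behind: door knobs at world x = 0.635, doors at 0.666, underside 0.338 above the worktop, left end at y = 0.27
- scrap_tray (a joint): how far the scrap tray stands out of the board's left end, m: 0 = fully home (front against the board's end), at most 0.16; it slides along the board's +y. It starts 0.05 to 0.085 out, takes about 2 N to move, stays where it is left and stops hard at 0
- tray_front (a point): middle of the outer face of the tray's wooden front, moving with it, 24 mm above the worktop. The face is 236 mm wide (board's x), looks along the board's +y and spans heights 7 to 50 mm, in its middle 76 mm only to 41 mm (finger scoop). When home it stands at y = +0.214 in the board's frame. Behind it a steel pan, inside 33 mm deep, reaches under the whole opening
- shell_1: half a walnut shell, empty, lying rim down like a small dome: oval, 43 mm long, 37 mm wide, 18.5 mm high, about 12 g (0.7 to 1.4 times that); its lowest 6 mm are upright, above that it rounds off, so push it low down. Origin: centre of its rim plane; z up through the dome, x along its length
- shell_2: half a walnut shell, empty, lying rim down like a small dome: oval, 43 mm long, 37 mm wide, 18.5 mm high, about 12 g (0.7 to 1.4 times that); its lowest 6 mm are upright, above that it rounds off, so push it low down. Origin: centre of its rim plane; z up through the dome, x along its length
- shell_3: half a walnut shell, empty, lying rim down like a small dome: oval, 43 mm long, 37 mm wide, 18.5 mm high, about 12 g (0.7 to 1.4 times that); its lowest 6 mm are upright, above that it rounds off, so push it low down. Origin: centre of its rim plane; z up through the dome, x along its length
- shell_4: half a walnut shell, empty, lying rim down like a small dome: oval, 43 mm long, 37 mm wide, 18.5 mm high, about 12 g (0.7 to 1.4 times that); its lowest 6 mm are upright, above that it rounds off, so push it low down. Origin: centre of its rim plane; z up through the dome, x along its length
- garlic: garlic bulb, 60 mm wide and 58 mm high, standing loose (39 g) on the board among the shells; origin at the centre of its underside, z up. It must stay where it stands (within 20 mm)
- lemon: lemon, 78 by 55 by 56 mm, loose on the worktop to the right of the board, the one nearest to it; origin under its middle. Leave it alone
- teaspoon: steel teaspoon, 138 mm long, lying on the worktop to the right of the board; origin under its middle, x along it. Leave it alone
- salt_shaker: salt shaker, 44 mm across and 90 mm high, standing on the worktop just right of the board; origin at the centre of its underside. Leave it alone

How it is judged:
By the outcome, as a careful person would: the job done as asked, in the order asked, and still so for the second after the job is handed in, with the robot touching nothing.
It also fails if it takes over 72 s, if anything falls off the work surface, if the arm or the gripper's body presses on something with over 40 N, if the wrist force passes 120 N, or if a joint passes its speed limit or range.

### The arm

A 6-joint arm with a two-finger parallel gripper is mounted at the origin on a cart in front of the work surface, level with it; the furniture and walls round the work are solid. World frame = base frame: x ahead of the robot, y to its left, z up, the work surface at z = 0. Lengths are in m, angles in degrees, forces in N, time in s.
With the tool pointing down it reaches from about 0.4 to 0.825 m from the base axis. Payload 7 kg.
Tool frame: the origin (TCP) lies at the very end of the fingers, on their centre line; the grasp point (between the pads) lies 19 mm behind it; y points along the fingers, x is the direction in which the jaws open and shut, and the axes are right-handed (so a half turn about y gives the same grasp; the last joint's range is limited). The gripper opens to 88 mm and grips with 3 to 60 N. Pads are 19 mm wide; open, the fingers measure 130 mm over their backs; the gripper's body (78 mm by 193 mm) begins 47 mm behind the grasp point.
Start: joints at [79.933, 20.546, 0.682, 0, -70.136, -16.507], TCP at [0.302, 0.604, 0.227] pointing down, gripper open.
Joint ranges: [-176.03, 176.03], [-82.01, 121.73], [-58.28, 71.71], [-173.87, 95.51], [-174.79, -0.11], [-173.66, 173.66]. Speed limits (degrees/s): [136.94, 136.94, 172.46, 180, 180, 180].

### API

Orientations are given as [roll, pitch, yaw] about the fixed x, y, z axes, in that order (R = Rz(yaw) Ry(pitch) Rx(roll)).
In Python, from plant import ctrl gives the robot as it stands.
- The arm moves only by the shell command python3 -m crank 'ROWS'. ROWS is JSON, a list that holds one entry, the list of rows, each a list of 5 numbers: the closure, from -1 (fully open) to 1 (shut), then the shift along the tool's x, y, z in mm, then the turn about the tool's y in rad. In form: [[[claw, x, y, z, turn], ...]]. A call has 1 to 12 rows; each row is the pose to reach, as a shift and turn from the pose commanded when the call began, along the tool's axes at that moment; what a row does not reach only later rows make up. A row lasts 1/8 s, in which the tool goes at most 62.5 mm and 10.7 degrees, less where a joint would pass 70% of its speed; a pose out of reach is approached as far as the arm can. A call with a gripper value outside its range is refused whole. The fingers move at their own pace and stop on an object; the grip force is fixed at half the most. Time passes only in rows, so rows that repeat a pose let the fingers close. It gives the time, the measured TCP pose, the force and the opening at its end, in the units of the state.
- ctrl.get_obs(): the state, without advancing time (a new reading comes with each control period).
- ctrl.snapshot(name): name is "scene" or "top" or "wrist"; returns the picture (480x640x3 uint8, red, green, blue); there is no depth.
- ctrl.camera_model(name): a dict with "fx", "fy", "cx", "cy" (pixels), "origin" and "orientation" of the camera in the world; the wrist camera has in their place "hand_eye" (4x4, takes a point from camera to tool coordinates, whose origin is the TCP and whose axes are the tool frame's). Camera axes: x right, y down, z forward; pixel columns grow to the right and rows downward; lengths in m; the calibration is good to about 2 mm. A picture is of the moment at which its call begins: read the wrist's pose just before it. camera_model takes no time and is no camera call.
- ctrl.close_job(): hands the job in, once; it reports no verdict.
Trained networks look in the newest picture that a camera, given by its name, has taken for a name from the list of things; names that differ only in an ending like _2 or _b are one class to them, and where a whole thing is asked for, a point or a joint stands for the part that bears it (a point fixed in the world has none). Each returns a list of dicts, best first, with "confidence" (0 to 1); they miss things now and then, are a little off and sometimes report something else, mostly with a low value. They report only what shows in the picture. A call takes as long as a camera call.
- ctrl.find_in(camera, name): "extent" ([left, top, width, height] in pixels, round what is visible of it).
The state is a dict: "clock": time; "joint_pos": joint angles; "qvel": joint speeds; "tau": joint torques, N m; "tool_pos": TCP position; "orientation": TCP orientation; "force": force on the tool from outside, world axes, zero at the start; "moment": the same for the moment, N m; "opening": finger opening in m.
Only numpy, scipy, OpenCV 4.12 (cv2) and the standard library are available. Lean on these libraries where they do the work, as an engineer would, in place of code of your own. Each camera call takes 0.05 s, during which the arm holds its last target.

## Working session

There is one attempt and no reset: what is moved stays moved. The work goes in short steps, Python scripts to look and compute and a shell command to move; the robot and the scene stay as the last step left them, time stands still between calls to the robot, and variables do not carry over. Pictures are saved under pics/ and viewed, and the job is handed in when it is done.

```bash
ls; mkdir -p pics
cat > h.py <<'E'
from plant import ctrl
import numpy as np, cv2
from scipy.spatial.transform import Rotation as R
def snap(n,f):
    im=ctrl.snapshot(n); cv2.imwrite('pics/'+f,im[:,:,::-1]); return im
E
python3 - <<'E'
from h import *
print(ctrl.get_obs())
for n in ("scene","top","wrist"):
    print(n,ctrl.camera_model(n)); snap(n,n+'0.png')
E
```

```text
pics
{'clock': 0.0, 'joint_pos': array([ 7.99357054e+01,  2.05916639e+01,  6.32395040e-01, -2.02879279e-02,
       -7.01351305e+01, -1.65072519e+01]), 'qvel': array([-0.0344257 ,  0.04426757,  0.05237432,  0.04544309, -0.03322325,
       -0.00977077]), 'tau': array([-1.54633934e-03, -5.82724714e+01,  2.93052953e+01,  6.99731693e+00,
        6.71006273e-03, -1.73979934e-04]), 'tool_pos': array([0.30173651, 0.60324727, 0.2256091 ]), 'orientation': array([-8.99914607e+01, -9.59279884e-02, -1.16578463e+02]), 'force': array([-0.42922131,  0.47497662, -0.19563104]), 'moment': array([ 0.01731518, -0.01842067, -0.0384198 ]), 'opening': 0.0879341888073019}
scene {'fx': 548.402754846461, 'fy': 548.402754846461, 'cx': 305.76640220604395, 'cy': 235.52051611348386, 'origin': array([ 0.147634  , -0.83076215,  0.86620429]), 'orientation': array([-135.81833269,    0.89286092,  -27.40007403])}
top {'fx': 473.3076601163707, 'fy': 473.3076601163707, 'cx': 316.1528278199675, 'cy': 233.93935991160913, 'origin': array([ 0.35844798, -0.13308515,  1.33135596]), 'orientation': array([-172.85054253,    1.27386908,  -88.39206429])}
wrist {'fx': 408.0435776650143, 'fy': 408.0435776650143, 'cx': 322.0104748456333, 'cy': 239.29715453698455, 'hand_eye': array([[ 9.99999359e-01,  9.93533861e-04, -5.43319146e-04,
        -4.86627861e-04],
       [ 7.93695393e-04, -2.72737530e-01,  9.62088151e-01,
        -1.58902967e-01],
       [ 8.07683633e-04, -9.62087965e-01, -2.72738144e-01,
         7.55743881e-02],
       [ 0.00000000e+00,  0.00000000e+00,  0.00000000e+00,
         1.00000000e+00]])}
```

View pics/top0.png

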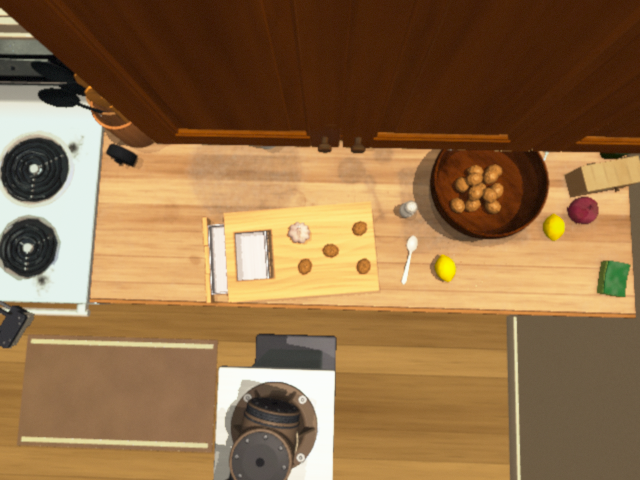

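View pics/scene0.png

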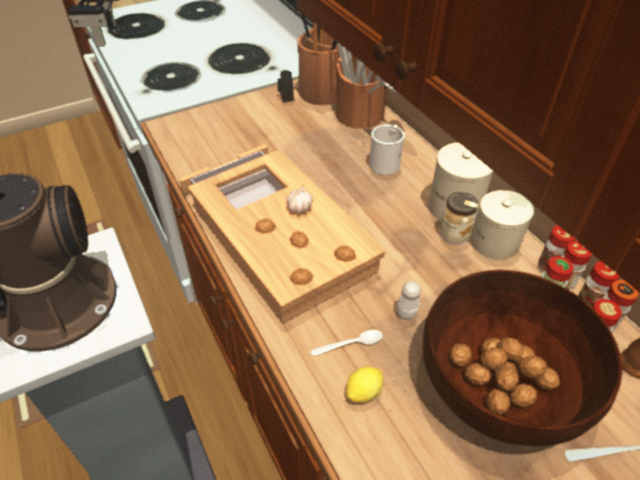

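View pics/wrist0.png

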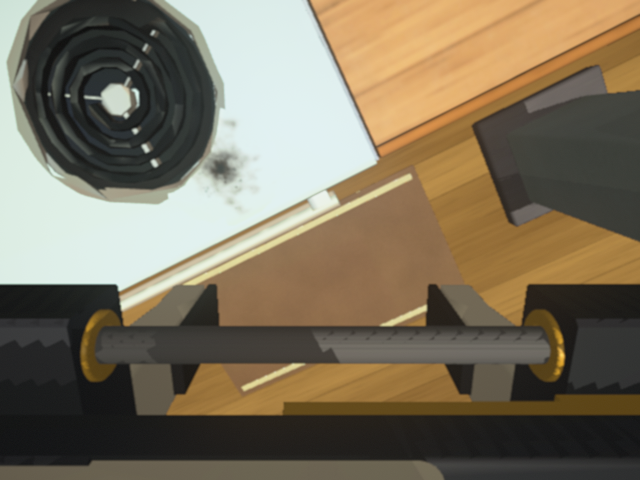

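The pictures show the board near (300,252) in the top view, with the tray out at its left end and the garlic at (300,232). The shells are at about (360,228), (331,250), (305,266) and (363,266).

```bash
cat >> h.py <<'E'
def cam(n):
    m=ctrl.camera_model(n); K=np.array([[m['fx'],0,m['cx']],[0,m['fy'],m['cy']],[0,0,1]])
    if 'hand_eye' in m:
        o=ctrl.get_obs(); T=np.eye(4); T[:3,:3]=R.from_euler('xyz',o['orientation'],degrees=True).as_matrix(); T[:3,3]=o['tool_pos']
        T=T@m['hand_eye']; return K,T[:3,:3],T[:3,3]
    return K,R.from_euler('xyz',m['orientation'],degrees=True).as_matrix(),np.array(m['origin'])
def ray(c,u,v,z):
    K,Rm,o=c; d=Rm@np.linalg.inv(K)@np.array([u,v,1.]); return o+d*(z-o[2])/d[2]
def proj(c,p):
    K,Rm,o=c; q=K@Rm.T@(np.asarray(p)-o); return q[:2]/q[2]
E
python3 - <<'E'
from h import *
im=cv2.imread('pics/top0.png')
c=im[195:315,195:395]; cv2.imwrite('pics/topc.png',cv2.resize(c,None,fx=4,fy=4,interpolation=cv2.INTER_CUBIC))
im=cv2.imread('pics/scene0.png')
c=im[140:330,170:400]; cv2.imwrite('pics/scenec.png',cv2.resize(c,None,fx=3,fy=3,interpolation=cv2.INTER_CUBIC))
t=cam('top'); s=cam('scene')
for n,z in (('shell_1',.075),('garlic',.09),('scrap_board',.07),('scrap_tray',.03),('lemon',.03),('teaspoon',0),('salt_shaker',.04)):
    for cn,c in(('top',t),('scene',s)):
        for d in ctrl.find_in(cn,n):
            if d['confidence']<.3: continue
            e=d['extent'];u,v=e[0]+e[2]/2,e[1]+e[3]/2
            print(n,cn,round(d['confidence'],2),np.round(e,1),ray(c,u,v,z).round(3))
E
```

```text
shell_1 top 0.64 [352.7 224.4  14.6   7. ] [ 0.534 -0.218  0.075]
shell_1 top 0.56 [295.7 259.6  17.8  16.5] [ 0.424 -0.073  0.075]
shell_1 top 0.56 [356.6 259.5  13.7  13.9] [ 0.432 -0.228  0.075]
shell_1 top 0.56 [325.2 243.8  10.8  15.7] [ 0.469 -0.141  0.075]
shell_1 scene 0.85 [291.1 268.1  21.9  18.5] [ 0.434 -0.236  0.075]
shell_1 scene 0.72 [253.7 218.   21.8  14.4] [ 0.43  -0.076  0.075]
shell_1 scene 0.64 [333.7 240.9  21.   18.5] [ 0.539 -0.213  0.075]
shell_1 scene 0.5 [292.5 231.9  13.6  17.1] [ 0.473 -0.148  0.075]
garlic top 0.72 [290.4 222.1  18.2  21.4] [ 0.515 -0.057  0.09 ]
garlic scene 0.6 [287.2 185.6  22.8  26.9] [ 0.52  -0.053  0.09 ]
scrap_board top 0.78 [203.7 204.4 174.2  99.3] [ 0.46  -0.034  0.07 ]
scrap_board top 0.44 [354.8 220.4  11.9  12.3] [ 0.539 -0.22   0.07 ]
scrap_board scene 0.7 [397.3 283.6  22.4  37.5] [ 0.579 -0.375  0.07 ]
scrap_tray top 0.87 [200.3 218.1  69.4  86.8] [0.438 0.122 0.03 ]
scrap_tray top 0.71 [402.  237.5  16.9  44.2] [ 0.457 -0.36   0.03 ]
scrap_tray scene 0.76 [178.8 142.5 102.8  68.9] [0.441 0.155 0.03 ]
scrap_tray scene 0.62 [311.6 327.5  69.6  31.1] [ 0.451 -0.375  0.03 ]
scrap_tray scene 0.51 [285.7 185.6  25.4  29.5] [0.547 0.003 0.03 ]
lemon top 0.58 [432.5 254.8  26.9  26.9] [ 0.435 -0.457  0.03 ]
lemon scene 0.93 [343.8 370.   39.2  31.1] [ 0.434 -0.46   0.03 ]
lemon scene 0.39 [178.9 145.2 104.4  63.4] [0.443 0.154 0.03 ]
teaspoon top 0.5 [400.7 235.7  18.   48. ] [ 0.458 -0.363  0.   ]
teaspoon top 0.31 [202.4 201.4 177.5 101.6] [ 0.471 -0.03   0.   ]
teaspoon scene 0.71 [311.8 328.2  66.3  27.8] [ 0.46  -0.356  0.   ]
salt_shaker top 0.68 [399.7 199.3  19.   17.8] [ 0.598 -0.354  0.04 ]
salt_shaker scene 0.62 [398.2 281.7  22.3  42.5] [ 0.595 -0.36   0.04 ]
```

View pics/topc.png

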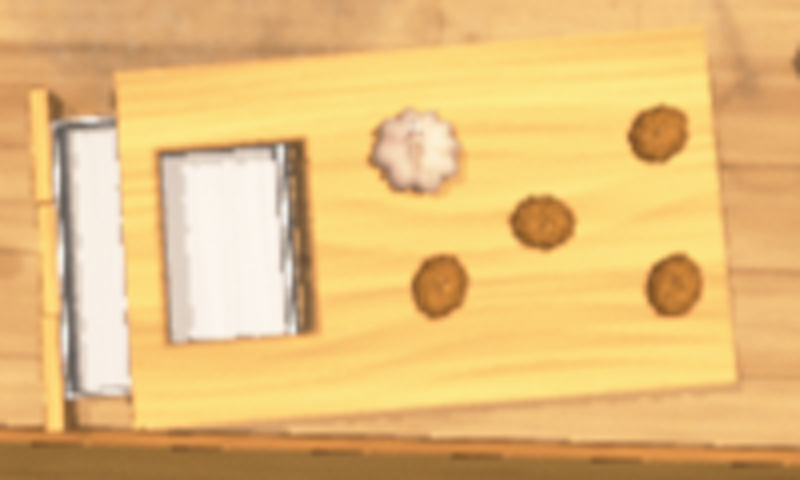

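View pics/scenec.png

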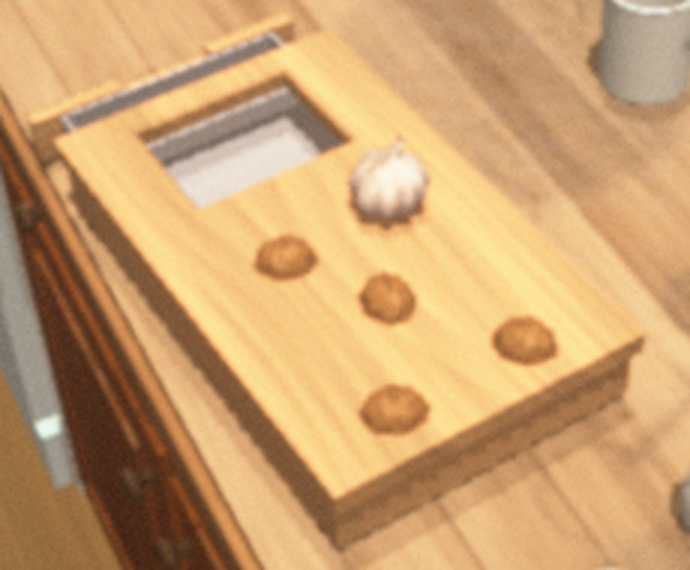

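Run:
```python
from h import *
from scipy.optimize import least_squares
t=cam('top'); s=cam('scene')
T=lambda x,y:(195+(x+.5)/4-.5,195+(y+.5)/4-.5)
S=lambda x,y:(170+(x+.5)/3-.5,140+(y+.5)/3-.5)
b=[(.12,.2),(.12,-.2),(-.12,-.2),(-.12,.2)]
op=[(.065,.175),(.065,.075),(-.065,.075),(-.065,.175)]
ob=[(t,b,[T(116,72),T(705,27),T(738,382),T(137,428)]),(t,op,[T(157,150),T(303,140),T(317,331),T(168,344)]),
(s,b,[S(322,30),S(643,343),S(337,497),S(58,140)])]
def w(p,q,z=.07):
    a=p[2]; return np.array([p[0]+q[0]*np.cos(a)-q[1]*np.sin(a),p[1]+q[0]*np.sin(a)+q[1]*np.cos(a),z])
def res(p,o=ob): return np.concatenate([proj(c,w(p,q))-u for c,Q,U in o for q,u in zip(Q,U)])
for o in (ob[:1],ob[1:2],ob[:2],ob[2:],ob):
    r=least_squares(res,[.46,-.03,0],kwargs=dict(o=o)); print(r.x.round(4),np.degrees(r.x[2]).round(2),np.abs(r.fun).max().round(2))
p=r.x; np.save('board.npy',p)
def inv(P):
    d=P[:2]-p[:2];a=p[2];return np.array([d[0]*np.cos(a)+d[1]*np.sin(a),-d[0]*np.sin(a)+d[1]*np.cos(a)])
for n,a,c,z in (('garlic',T(416,150),S(390,185),.098),('A',T(659,132),S(525,340),.08),('B',T(543,221),S(388,299),.08),('C',T(440,286),S(286,257),.08),('D',T(674,285),S(394,408),.08)):
    print(n,inv(ray(t,*a,z)).round(4),inv(ray(s,*c,z)).round(4))
# tray front top outer edge: z=.05
for q in (T(32,92),T(47,428)): P=ray(t,*q,.05);print('tray',P.round(3),inv(P).round(4))
for q in (S(30,120),S(290,15)): P=ray(s,*q,.05);print('trayS',P.round(3),inv(P).round(4))
print(w(p,(0,.214)),w(p,(0,.125)))
```

```text
[ 0.469  -0.0598  0.104 ] 5.96 0.4
[ 0.4688 -0.059   0.1074] 6.16 0.32
[ 0.4687 -0.0595  0.1049] 6.01 0.5
[ 0.4698 -0.0644  0.1029] 5.9 2.35
[ 0.4694 -0.0611  0.1047] 6.0 3.49
garlic [0.047  0.0012] [ 0.0447 -0.0119]
A [ 0.0486 -0.1603] [ 0.0463 -0.1689]
B [-0.0047 -0.0786] [-0.007  -0.0883]
C [-0.0423 -0.0073] [-0.0428 -0.0161]
D [-0.0537 -0.1612] [-0.0549 -0.1693]
tray [0.556 0.214 0.05 ] [0.1146 0.2646]
tray [0.327 0.191 0.05 ] [-0.1152  0.2652]
trayS [0.327 0.178 0.05 ] [-0.1165  0.2527]
trayS [0.56  0.204 0.05 ] [0.1177 0.2547]
[0.44705308 0.15168374 0.07      ] [0.4563507  0.06317072 0.07      ]
```

```bash
cat >> h.py <<'E'
p=np.array([.4687,-.0600,.1049])
def b2w(q):
    a=p[2]; return np.array([p[0]+q[0]*np.cos(a)-q[1]*np.sin(a),p[1]+q[0]*np.sin(a)+q[1]*np.cos(a),q[2]])
def w2b(P):
    d=np.asarray(P)[:2]-p[:2];a=p[2];return np.array([d[0]*np.cos(a)+d[1]*np.sin(a),-d[0]*np.sin(a)+d[1]*np.cos(a)])
def here():
    o=ctrl.get_obs(); print('t',round(o['clock'],2),'board',w2b(o['tool_pos']).round(4),'z',round(o['tool_pos'][2],4),'byaw',round(o['orientation'][2]-np.degrees(p[2]),2),'F',o['force'].round(1),'open',round(o['opening'],4),'j6',round(o['joint_pos'][5],1)); return o
def go(bx,by,z,byaw=-180):
    """tool-axis shift mm and turn rad to the board pose"""
    o=here(); Rm=R.from_euler('xyz',o['orientation'],degrees=True).as_matrix()
    d=Rm.T@(b2w((bx,by,z))-o['tool_pos'])*1000
    yaw=o['orientation'][2]-np.degrees(p[2]); dy=(byaw-yaw+180)%360-180
    print('  to',bx,by,z,byaw,'shift',d.round(1),'turn',round(-np.radians(dy),3))
E
python3 -c "
from h import *
go(0,.31,.2); go(0,.31,.03)"
```

```text
t 0.85 board [-0.0963  0.6775] z 0.2266 byaw -122.58 F [-0.1 -0.1 -0.6] open 0.0877 j6 -16.5
  to 0 0.31 0.2 -180 shift [257.8  26.6 279.1] turn 1.002
t 0.85 board [-0.0963  0.6775] z 0.2266 byaw -122.58 F [-0.1 -0.1 -0.6] open 0.0877 j6 -16.5
  to 0 0.31 0.03 -180 shift [257.8 196.6 279.1] turn 1.002
```

```bash
python3 -m crank '[[[0.5,32,3,35,0.12],[0.5,64,7,70,0.25],[0.5,96,10,105,0.37],[0.5,129,13,140,0.5],[0.5,161,16,175,0.62],[0.5,193,20,210,0.75],[0.5,225,23,245,0.87],[0.5,258,26,279,1.0],[0.5,258,26,279,1.0],[0.5,258,26,279,1.0]]]'; python3 -c "
from h import *
snap('wrist','w1.png'); go(0,.31,.03)"
```

```text
clock: 2.1
tool_pos: [0.4363, 0.2482, 0.2009]
orientation: [-90.0, 0.0, -173.9]
force: [0.2, 0.6, -0.1]
opening: 0.0218
t 2.15 board [-0.      0.3104] z 0.2008 byaw -179.83 F [0.1 0.1 0.3] open 0.022 j6 -46.0
  to 0 0.31 0.03 -180 shift [1.000e-01 1.708e+02 5.000e-01] turn 0.003
```

View pics/w1.png

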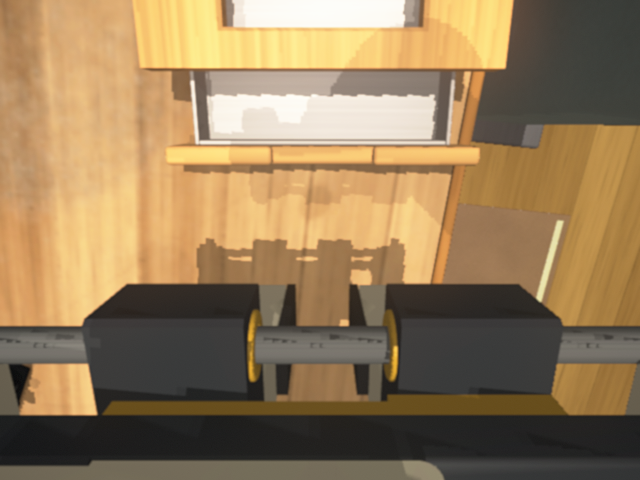

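The wrist picture shows the board's end corners at (138,69) and (508,69), the opening's far edge at row 28, and the tray front at about row 163.

```bash
python3 -c "
from h import *
c=cam('wrist')
for u,v,z in ((138,69,.07),(508,69,.07),(224,28,.07),(421,28,.07),(167,163,.041),(478,163,.041),(167,148,.05),(478,148,.05)): print(u,v,w2b(ray(c,u,v,z)).round(4))
for q in ((0,.265,.05),(0,.265,.007),(0,.279,.05)): print(q,proj(c,b2w(q)).round(1))
"
```

```text
138 69 [0.124  0.2022]
508 69 [-0.1201  0.2013]
224 28 [0.0657 0.1775]
421 28 [-0.061  0.177]
167 163 [0.1219 0.2662]
478 163 [-0.1178  0.2652]
167 148 [0.1174 0.2543]
478 148 [-0.1133  0.2534]
(0, 0.265, 0.05) [325.1 163.2]
(0, 0.265, 0.007) [324.8 158.4]
(0, 0.279, 0.05) [325.  181.9]
```

```bash
python3 -m crank '[[[0.5,0,45,0,0],[0.5,0,90,0,0],[0.5,0,135,0,0],[0.5,0,172,0,0],[0.5,0,172,12,0],[0.5,0,172,24,0],[0.5,0,172,36,0],[0.5,0,172,48,0],[0.5,0,172,60,0],[0.5,0,172,70,0],[0.5,0,172,76,0],[0.5,0,172,80,0]]]'; python3 -c "
from h import *
go(0,.2235,.03)"
```

```text
clock: 3.65
tool_pos: [0.4447, 0.1682, 0.0285]
orientation: [-90.0, -0.0, -173.9]
force: [0.1, 2.2, 1.2]
opening: 0.0215
t 3.65 board [0.     0.2294] z 0.0285 byaw -179.9 F [0.1 2.2 1.2] open 0.0215 j6 -38.4
  to 0 0.2235 0.03 -180 shift [ 0.  -1.5  5.9] turn 0.002
```

```bash
python3 -m crank '[[[0.5,0,0,2,0],[0.5,0,0,4,0],[0.5,0,0,5,0],[0.5,0,0,6,0],[0.5,0,0,7,0],[0.5,0,0,7,0]]]'; python3 -c "
from h import *
here()"
```

```text
clock: 4.4
tool_pos: [0.4452, 0.1646, 0.0286]
orientation: [-90.2, 0.1, -173.9]
force: [-10.8, 17.4, 0.7]
opening: 0.022
t 4.4 board [2.000e-04 2.258e-01] z 0.0286 byaw -179.9 F [-10.8  17.4   0.7] open 0.022 j6 -37.7
```

```bash
sed -i 's/^p=.*/p=np.array([.4687,-.0600,.1049]); p[:2]+=[.002*np.cos(.1049)-.002*np.sin(.1049),.002*np.sin(.1049)+.002*np.cos(.1049)]/' h.py; python3 -m crank '[[[0.5,0,0,-10,0],[0.5,0,0,-25,0],[0.5,0,-50,-25,0],[0.5,0,-100,-25,0],[0.5,0,-150,-25,0],[0.5,0,-190,0,0],[0.5,0,-190,50,0],[0.5,0,-190,100,0],[0.5,0,-190,150,0],[0.5,0,-190,200,0],[0.5,0,-190,220,0],[0.5,0,-190,220,0]]]'; python3 -c "
from h import *
here(); snap('wrist','w2.png'); c=cam('wrist')
for n,z in (('shell_1',.078),('garlic',.09)):
  for d in ctrl.find_in('wrist',n):
    e=d['extent'];u,v=e[0]+e[2]/2,e[1]+e[3]/2
    print(n,round(d['confidence'],2),np.round(e,1),w2b(ray(c,u,v,z)).round(4))
snap('top','top2.png');snap('scene','scene2.png')
here()"
```

```text
clock: 5.9
tool_pos: [0.4686, -0.0582, 0.2182]
orientation: [-90.0, -0.1, -174.0]
force: [-1.1, 0.9, 0.8]
opening: 0.0221
t 5.9 board [-0.0019 -0.0002] z 0.2182 byaw -180.02 F [-1.1  0.9  0.8] open 0.0221 j6 -10.9
shell_1 0.76 [227.    0.   50.7  17.4] [ 0.0461 -0.1461]
shell_1 0.74 [301.4  77.5  52.3  68.1] [-0.0036 -0.0816]
shell_1 0.68 [377.3   0.   54.3  13.7] [-0.0537 -0.1472]
garlic 0.9 [215.4 184.6  82.4  80.7] [ 0.0476 -0.0028]
t 6.15 board [-0.0014  0.0016] z 0.2186 byaw -179.81 F [ 0.1 -1.1 -0.3] open 0.0221 j6 -10.9
```

View pics/w2.png

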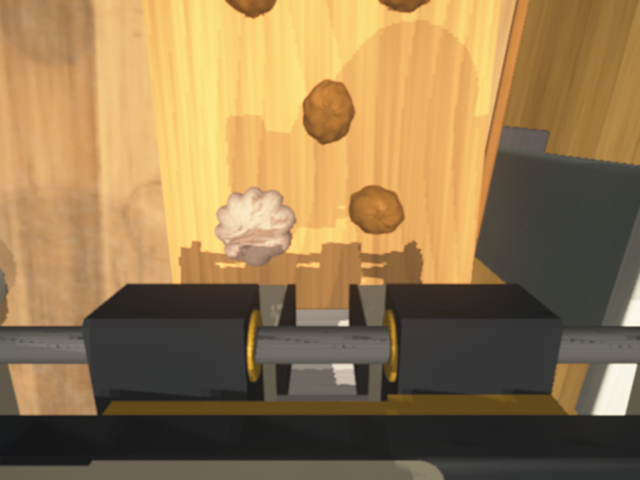

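View pics/scene2.png

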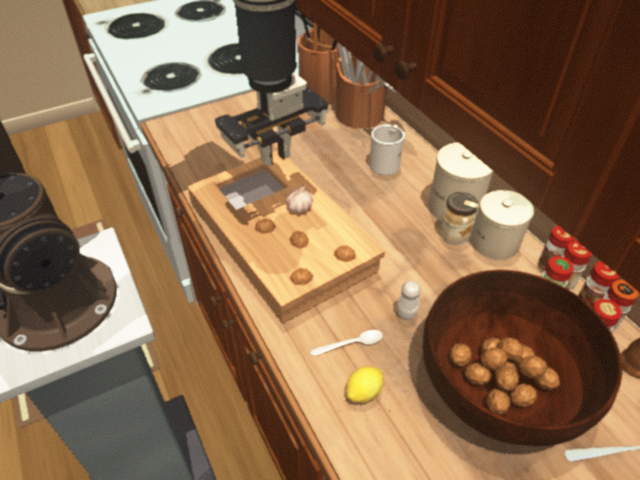

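```bash
python3 -c "
from h import *
c=cam('wrist')
for u,v in ((377,210),(328,112)): print(w2b(ray(c,u,v,.076)).round(4))
go(-.044,-.043,.11); go(-.044,-.043,.0735);go(-.036,.085,.0735)"
```

```text
[-0.0407 -0.01  ]
[-0.0033 -0.0803]
t 6.15 board [-0.0014  0.0016] z 0.2186 byaw -179.81 F [ 0.1 -1.1 -0.3] open 0.0221 j6 -10.9
  to -0.044 -0.043 0.11 -180 shift [ 42.7 108.6  44.5] turn 0.003
t 6.15 board [-0.0014  0.0016] z 0.2186 byaw -179.81 F [ 0.1 -1.1 -0.3] open 0.0221 j6 -10.9
  to -0.044 -0.043 0.0735 -180 shift [ 42.7 145.1  44.5] turn 0.003
t 6.15 board [-0.0014  0.0016] z 0.2186 byaw -179.81 F [ 0.1 -1.1 -0.3] open 0.0221 j6 -10.9
  to -0.036 0.085 0.0735 -180 shift [ 34.3 145.1 -83.5] turn 0.003
```

```bash
python3 -m crank '[[[0.68,20,20,22,0],[0.68,43,45,46,0],[0.68,43,80,46,0],[0.68,43,100,46,0],[0.68,43,110,46,0],[0.68,43,110,46,0]]]'; python3 -c "
from h import *
snap('wrist','w3.png');go(-.044,-.045,.0735);go(-.036,.085,.0735)"
```

```text
clock: 6.9
tool_pos: [0.431, -0.1071, 0.1084]
orientation: [-90.0, -0.1, -173.8]
force: [-0.3, -0.0, 0.4]
opening: 0.0142
t 6.95 board [-0.044  -0.0449] z 0.109 byaw -179.82 F [0.2 0.6 0. ] open 0.0141 j6 -5.5
  to -0.044 -0.045 0.0735 -180 shift [ 0.  35.5  0.1] turn 0.003
t 6.95 board [-0.044  -0.0449] z 0.109 byaw -179.82 F [0.2 0.6 0. ] open 0.0141 j6 -5.5
  to -0.036 0.085 0.0735 -180 shift [  -8.4   35.4 -129.9] turn 0.003
```

View pics/w3.png

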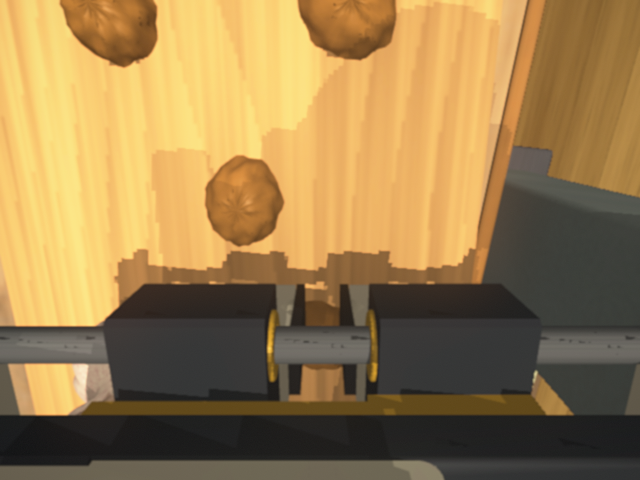

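Shell C shows centred between the fingers at (322,335), and B is clear at (244,200). I'll descend and sweep C.

```bash
python3 -m crank '[[[0.68,0,20,0,0],[0.68,0,32,0,0],[0.68,0,35,0,0],[0.68,0,35,-12,0],[0.68,-1,35,-26,0],[0.68,-2,35,-42,0],[0.68,-4,35,-58,0],[0.68,-6,35,-74,0],[0.68,-8,35,-90,0],[0.68,-8,35,-106,0],[0.68,-8,35,-120,0],[0.68,-8,35,-130,0]]]'; python3 -c "
from h import *
here();snap('wrist','w4.png');snap('scene','scene4.png')"
```

```text
clock: 8.45
tool_pos: [0.4251, 0.0238, 0.0738]
orientation: [-90.0, 0.0, -173.8]
force: [0.0, -0.7, -0.1]
opening: 0.014
t 8.45 board [-0.0366  0.0859] z 0.0738 byaw -179.83 F [ 0.  -0.7 -0.1] open 0.014 j6 -23.8
```

View pics/w4.png

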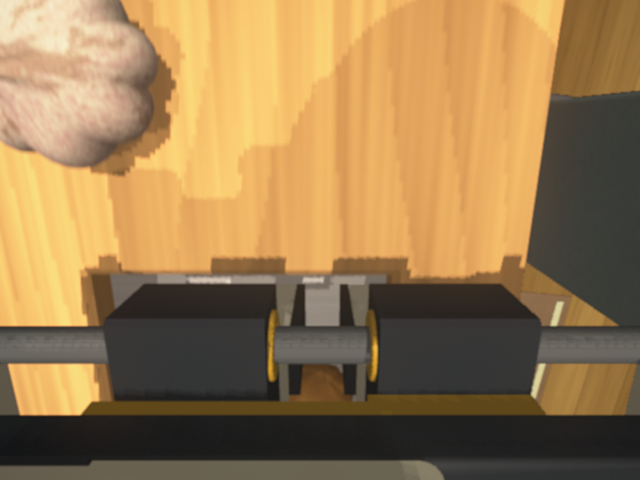

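View pics/scene4.png

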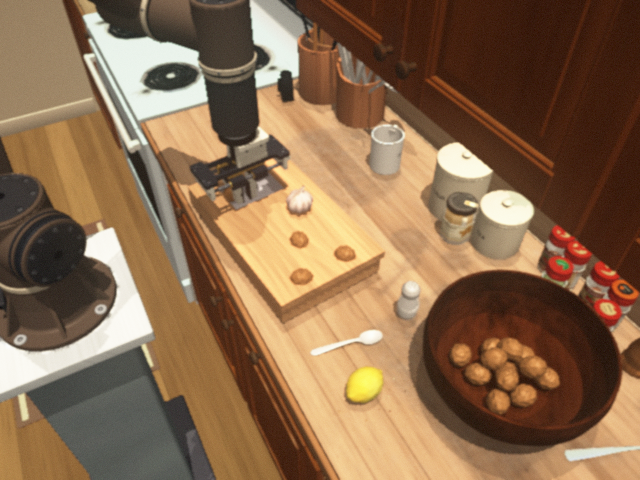

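```bash
python3 -c "
from h import *
go(.0107,-.113,.15,-156); go(.0107,-.113,.085,-156)"; python3 -m crank '[[[0.68,0,-40,0,0],[0.68,0,-76,0,0],[0.68,-10,-76,50,0],[0.68,-20,-76,100,-0.1],[0.68,-35,-76,150,-0.28],[0.68,-47,-76,199,-0.414],[0.68,-47,-76,199,-0.414],[0.68,-47,-76,199,-0.414]]]';python3 -c "
from h import *
snap('scene','scene5.png');snap('wrist','w5.png');go(.0107,-.113,.0735,-156); go(-.035,-.01,.0735,-156)"
```

```text
t 8.55 board [-0.0365  0.0857] z 0.0738 byaw -179.8 F [ 0.6 -0.   0. ] open 0.0141 j6 -23.7
  to 0.0107 -0.113 0.15 -156 shift [-46.6 -76.3 198.9] turn -0.415
t 8.55 board [-0.0365  0.0857] z 0.0738 byaw -179.8 F [ 0.6 -0.   0. ] open 0.0141 j6 -23.7
  to 0.0107 -0.113 0.085 -156 shift [-46.5 -11.3 198.9] turn -0.415
clock: 9.55
tool_pos: [0.4924, -0.1706, 0.1491]
orientation: [-90.0, -0.1, -150.3]
force: [-0.5, 0.0, -0.3]
opening: 0.0144
t 9.65 board [ 0.0103 -0.1136] z 0.1495 byaw -156.18 F [ 0.2  0.1 -0.5] open 0.0141 j6 27.2
  to 0.0107 -0.113 0.0735 -156 shift [-0.6 76.  -0.3] turn -0.003
t 9.65 board [ 0.0103 -0.1136] z 0.1495 byaw -156.18 F [ 0.2  0.1 -0.5] open 0.0141 j6 27.2
  to -0.035 -0.01 0.0735 -156 shift [  -0.4   76.  -113. ] turn -0.003
```

View pics/w5.png

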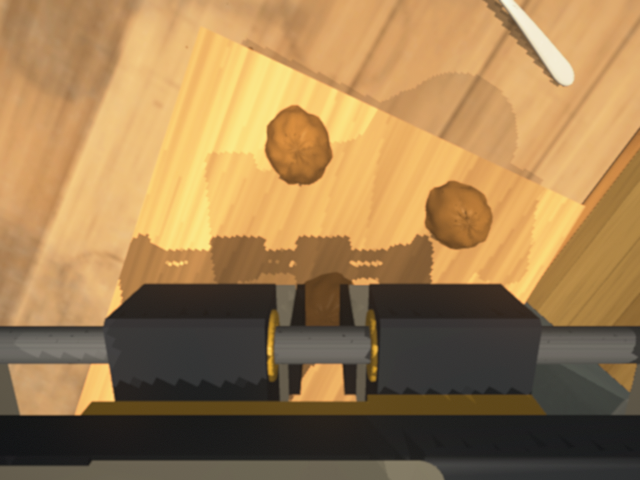

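View pics/scene5.png

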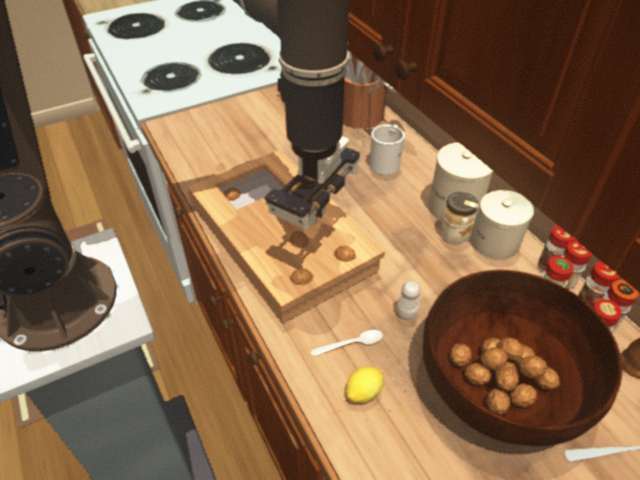

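Shell C is in the tray, at (232,195) in the scene view. B is centred between the fingers, so I sweep it diagonally next.

```bash
python3 -m crank '[[[0.68,0,40,0,0],[0.68,0,66,0,0],[0.68,0,76,0,0],[0.68,0,76,-12,0],[0.68,0,76,-26,0],[0.68,0,76,-40,0],[0.68,0,76,-54,0],[0.68,0,76,-68,0],[0.68,0,76,-82,0],[0.68,0,76,-96,0],[0.68,0,76,-108,0],[0.68,0,76,-113,0]]]';python3 -c "
from h import *
snap('wrist','w6.png');go(-.036,.03,.0735,-180); go(-.036,.088,.0735,-180)"
```

```text
clock: 11.15
tool_pos: [0.4364, -0.0715, 0.0736]
orientation: [-90.0, -0.0, -150.1]
force: [-0.2, -0.7, -0.4]
opening: 0.014
t 11.2 board [-0.0353 -0.01  ] z 0.0736 byaw -156.12 F [-1.3  0.6  0.4] open 0.014 j6 13.5
  to -0.036 0.03 0.0735 -180 shift [-15.6   0.1 -36.9] turn 0.417
t 11.2 board [-0.0353 -0.01  ] z 0.0736 byaw -156.12 F [-1.3  0.6  0.4] open 0.014 j6 13.5
  to -0.036 0.088 0.0735 -180 shift [-39.1   0.1 -89.9] turn 0.417
```

View pics/w6.png

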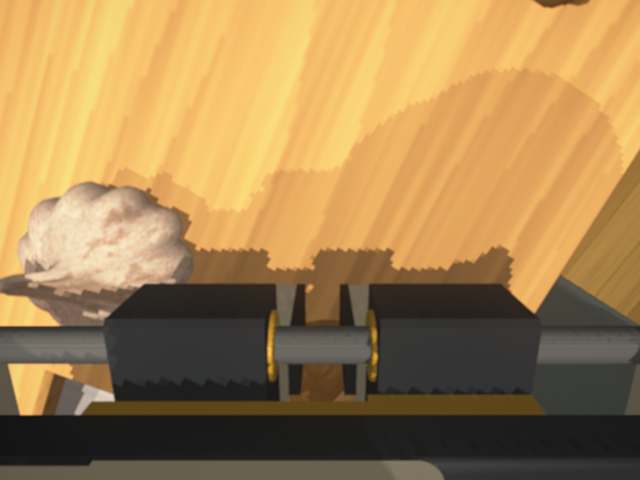

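```bash
python3 -m crank '[[[0.68,-3,0,-8,0.06],[0.68,-7,0,-17,0.16],[0.68,-11,0,-27,0.28],[0.68,-16,0,-37,0.38],[0.68,-21,0,-48,0.417],[0.68,-26,0,-60,0.417],[0.68,-31,0,-71,0.417],[0.68,-35,0,-81,0.417],[0.68,-39,0,-90,0.417],[0.68,-39,0,-90,0.417]]]';python3 -c "
from h import *
snap('wrist','w7.png');go(-.036,.088,.15,-180); go(-.06,-.205,.15,-194)"
```

```text
clock: 12.45
tool_pos: [0.4259, 0.026, 0.0736]
orientation: [-90.0, 0.0, -174.0]
force: [0.3, -0.1, -0.2]
opening: 0.0134
t 12.5 board [-0.0357  0.0876] z 0.0736 byaw -180.0 F [ 0.2  0.3 -0.4] open 0.014 j6 -24.1
  to -0.036 0.088 0.15 -180 shift [  0.3 -76.4  -0.4] turn 0.0
t 12.5 board [-0.0357  0.0876] z 0.0736 byaw -180.0 F [ 0.2  0.3 -0.4] open 0.014 j6 -24.1
  to -0.06 -0.205 0.15 -194 shift [ 24.4 -76.4 292.6] turn 0.244
```

View pics/w7.png

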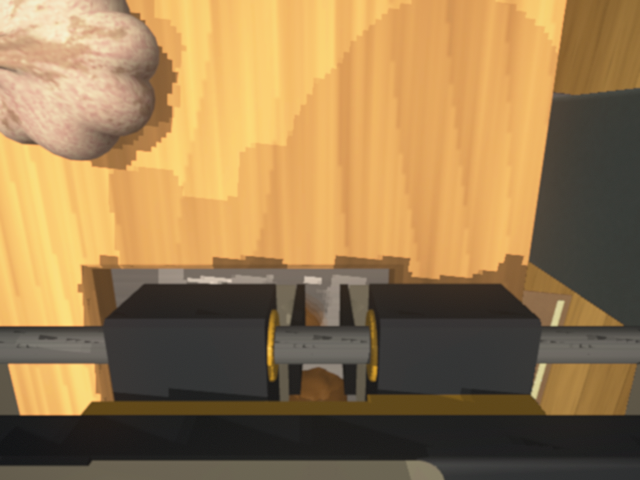

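```bash
python3 -c "
from h import *
go(-.0592,-.197,.15,-188.8)"; python3 -m crank '[[[0.68,0,-40,0,0],[0.68,0,-76,0,0],[0.68,5,-76,50,0.03],[0.68,9,-76,100,0.05],[0.68,12,-76,150,0.08],[0.68,16,-76,200,0.1],[0.68,20,-76,245,0.154],[0.68,23,-76,285,0.154],[0.68,23,-76,285,0.154],[0.68,23,-76,285,0.154]]]';python3 -c "
from h import *
snap('scene','scene8.png');snap('wrist','w8.png');go(-.0592,-.197,.0735,-188.8); go(-.037,-.055,.0735,-188.8)"
```

```text
t 12.5 board [-0.0357  0.0876] z 0.0736 byaw -180.0 F [ 0.2  0.3 -0.4] open 0.014 j6 -24.1
  to -0.0592 -0.197 0.15 -188.8 shift [ 23.6 -76.4 284.6] turn 0.154
clock: 13.75
tool_pos: [0.432, -0.2607, 0.1492]
orientation: [-90.0, -0.0, 177.1]
force: [0.5, 0.2, -0.8]
opening: 0.014
t 13.85 board [-0.059 -0.197] z 0.1495 byaw 171.16 F [0.1 0.1 0.2] open 0.0141 j6 5.9
  to -0.0592 -0.197 0.0735 -188.8 shift [ 0.2 76.  -0. ] turn -0.001
t 13.85 board [-0.059 -0.197] z 0.1495 byaw 171.16 F [0.1 0.1 0.2] open 0.0141 j6 5.9
  to -0.037 -0.055 0.0735 -188.8 shift [   0.    76.1 -143.7] turn -0.001
```

View pics/w8.png

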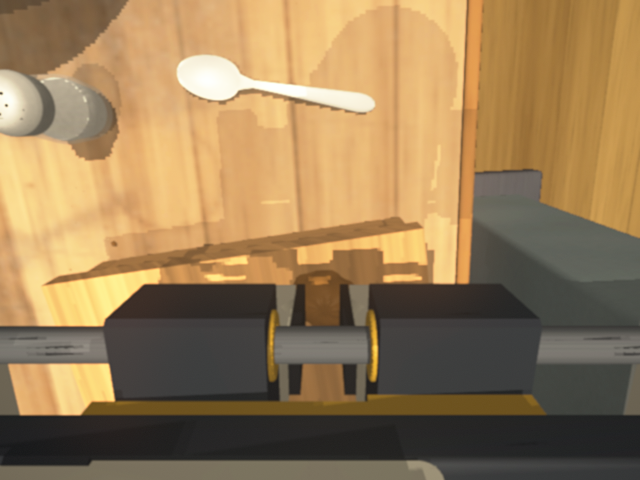

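View pics/scene8.png

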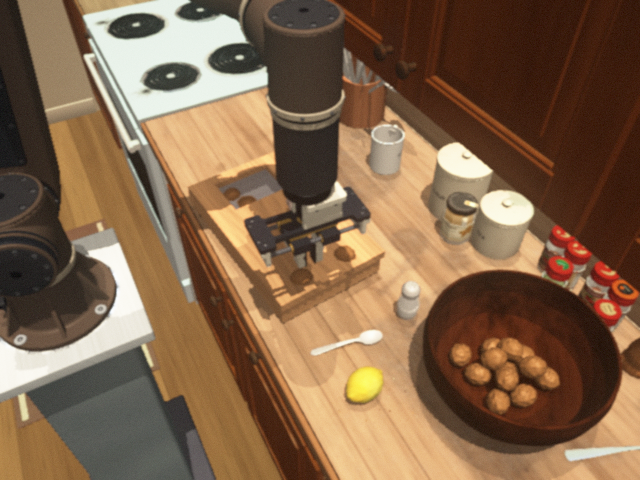

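Two shells are in the tray, at (230,193) and (250,200) in the scene view, and D is centred in the finger gap. I sweep D next.

```bash
python3 -m crank '[[[0.68,0,40,0,0],[0.68,0,66,0,0],[0.68,0,76,0,0],[0.68,0,76,-12,0],[0.68,0,76,-28,0],[0.68,0,76,-44,0],[0.68,0,76,-60,0],[0.68,0,76,-77,0],[0.68,0,76,-94,0],[0.68,0,76,-111,0],[0.68,0,76,-128,0],[0.68,0,76,-143,0]]]';python3 -c "
from h import *
snap('wrist','w9.png');go(-.036,.0,.0735,-180); go(-.035,.09,.0735,-180)"
```

```text
clock: 15.35
tool_pos: [0.4398, -0.1165, 0.0739]
orientation: [-90.0, 0.0, 177.2]
force: [0.0, 0.2, -0.3]
opening: 0.0142
t 15.4 board [-0.0363 -0.0543] z 0.0739 byaw 171.17 F [-0.1  1.6 -0.6] open 0.014 j6 -13.0
  to -0.036 0.0 0.0735 -180 shift [  8.    0.4 -53.7] turn -0.154
t 15.4 board [-0.0363 -0.0543] z 0.0739 byaw 171.17 F [-0.1  1.6 -0.6] open 0.014 j6 -13.0
  to -0.035 0.09 0.0735 -180 shift [  20.8    0.4 -142.8] turn -0.154
```

View pics/w9.png

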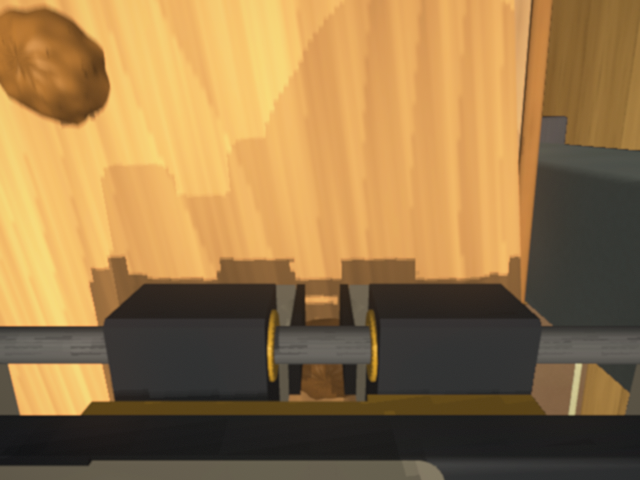

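```bash
python3 -m crank '[[[0.68,1,0,-10,-0.03],[0.68,3,0,-22,-0.07],[0.68,5,0,-36,-0.11],[0.68,8,0,-52,-0.154],[0.68,10,0,-68,-0.154],[0.68,13,0,-84,-0.154],[0.68,15,0,-100,-0.154],[0.68,17,0,-116,-0.154],[0.68,19,0,-130,-0.154],[0.68,21,0,-143,-0.154],[0.68,21,0,-143,-0.154]]]';python3 -c "
from h import *
snap('wrist','w10.png');here()"
```

```text
clock: 16.77
tool_pos: [0.4258, 0.0269, 0.0736]
orientation: [-90.0, 0.0, -173.9]
force: [1.1, -0.6, 0.3]
opening: 0.0143
t 16.82 board [-0.0356  0.0885] z 0.0735 byaw -179.98 F [0.4 0.2 0.6] open 0.0143 j6 -24.3
```

View pics/w10.png

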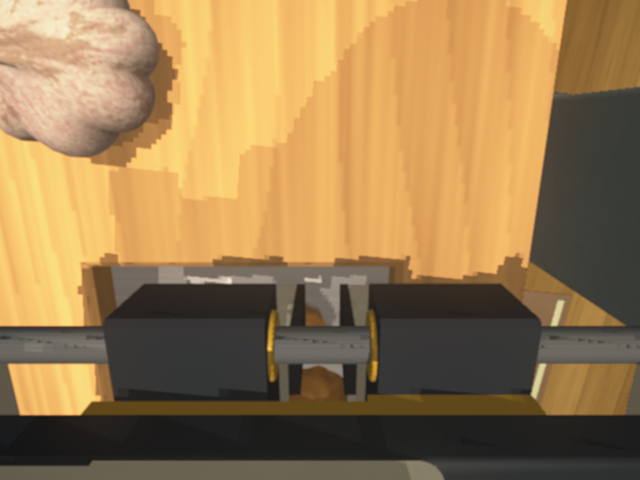

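```bash
python3 -c "
from h import *
go(.071,-.1885,.11,-141.5); print(b2w((.071,-.1885,.11)))"; python3 -m crank '[[[0.68,0,-40,0,0],[0.68,0,-72,0,0],[0.68,0,-72,50,0],[0.68,0,-72,100,-0.1],[0.68,0,-70,150,-0.25],[0.68,-10,-60,195,-0.4],[0.68,-40,-45,235,-0.55],[0.68,-80,-37,265,-0.672],[0.68,-106,-37,277,-0.672],[0.68,-106,-37,277,-0.672],[0.68,-106,-37,277,-0.672]]]';python3 -c "
from h import *
snap('scene','scene11.png');snap('wrist','w11.png');go(.071,-.1885,.0735,-141.5); go(-.035,-.055,.0735,-141.5)"
```

```text
t 16.82 board [-0.0356  0.0885] z 0.0735 byaw -179.98 F [0.4 0.2 0.6] open 0.0143 j6 -24.3
  to 0.071 -0.1885 0.11 -141.5 shift [-106.5  -36.5  277.1] turn -0.672
[ 0.56082671 -0.23783115  0.11      ]
clock: 18.2
tool_pos: [0.5591, -0.2385, 0.11]
orientation: [-90.1, -0.0, -135.6]
force: [-0.8, -0.0, -0.4]
opening: 0.0139
t 18.3 board [ 0.0693 -0.1887] z 0.1107 byaw -141.55 F [-0.3 -1.1 -0.2] open 0.0141 j6 49.1
  to 0.071 -0.1885 0.0735 -141.5 shift [-1.4 37.2  0.9] turn -0.001
t 18.3 board [ 0.0693 -0.1887] z 0.1107 byaw -141.55 F [-0.3 -1.1 -0.2] open 0.0141 j6 49.1
  to -0.035 -0.055 0.0735 -141.5 shift [  -1.4   37.2 -169.6] turn -0.001
```

View pics/w11.png

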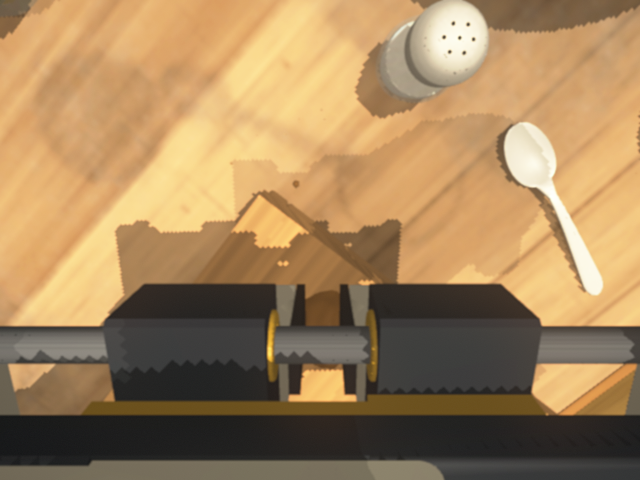

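View pics/scene11.png

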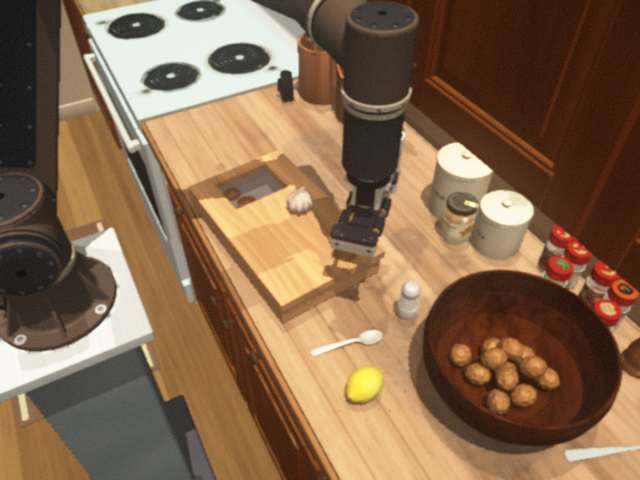

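```bash
python3 -m crank '[[[0.68,0,25,0,0],[0.68,0,36,0,0],[0.68,0,37,-8,0],[0.68,0,37,-22,0],[0.68,0,37,-38,0],[0.68,0,37,-55,0],[0.68,0,37,-72,0],[0.68,0,37,-89,0],[0.68,0,37,-106,0],[0.68,0,37,-123,0],[0.68,0,37,-140,0],[0.68,0,37,-156,0]]]';python3 -c "
from h import *
snap('wrist','w12.png');go(-.036,-.01,.0735,-180); go(-.035,.09,.0735,-180)"
```

```text
clock: 19.8
tool_pos: [0.45, -0.1263, 0.0736]
orientation: [-90.0, 0.0, -135.5]
force: [0.0, -0.0, -0.1]
opening: 0.0143
t 19.85 board [-0.0289 -0.0652] z 0.0735 byaw -141.57 F [-3.   1.9 -0.4] open 0.0137 j6 35.8
  to -0.036 -0.01 0.0735 -180 shift [-28.8   0.  -47.6] turn 0.671
t 19.85 board [-0.0289 -0.0652] z 0.0735 byaw -141.57 F [-3.   1.9 -0.4] open 0.0137 j6 35.8
  to -0.035 0.09 0.0735 -180 shift [-9.170e+01  1.000e-01 -1.253e+02] turn 0.671
```

View pics/w12.png

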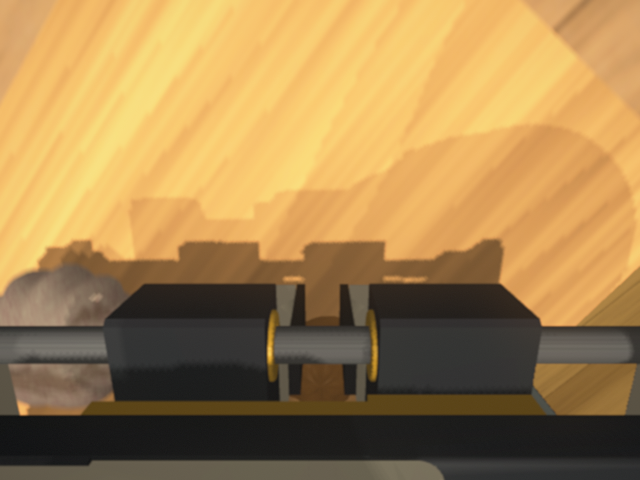

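```bash
python3 -m crank '[[[0.68,-4,0,-8,0.08],[0.68,-9,0,-16,0.19],[0.68,-14,0,-24,0.31],[0.68,-19,0,-32,0.43],[0.68,-24,0,-40,0.55],[0.68,-29,0,-48,0.671],[0.68,-36,0,-57,0.671],[0.68,-44,0,-67,0.671]]]';python3 -c "
from h import *
snap('wrist','w13.png');go(-.035,.09,.0735,-180)"
```

```text
clock: 20.85
tool_pos: [0.4352, -0.0477, 0.0736]
orientation: [-90.0, 0.0, -173.8]
force: [0.4, 1.0, -0.2]
opening: 0.0137
t 20.9 board [-0.0339  0.0146] z 0.0737 byaw -179.87 F [-0.6  1.1 -0.5] open 0.0138 j6 -13.7
  to -0.035 0.09 0.0735 -180 shift [  1.    0.2 -75.4] turn 0.002
```

View pics/w13.png

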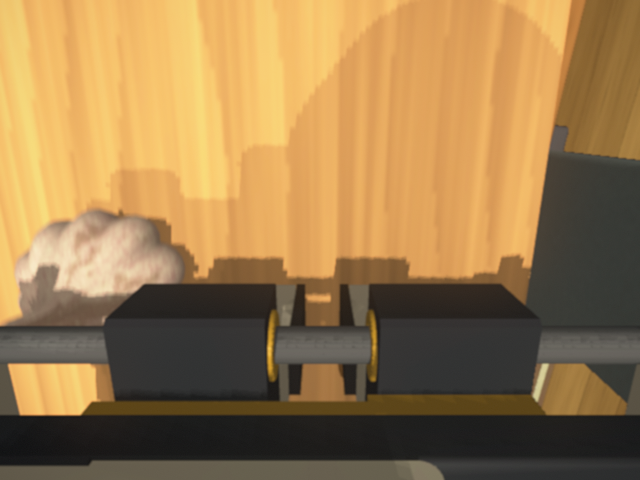

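Run:
```python
from h import *
a=[cv2.resize(cv2.imread(f'pics/{n}.png')[270:410,260:390],None,fx=3,fy=3) for n in ('w9','w13')]
cv2.imwrite('pics/c13.png',np.hstack(a)[:,:780])
snap('top','top13.png'); t=cv2.imread('pics/top13.png')[180:320,190:400]; cv2.imwrite('pics/t13.png',cv2.resize(t,None,fx=3.5,fy=3.5))
snap('scene','scene13.png'); t=cv2.imread('pics/scene13.png')[120:330,160:400]; cv2.imwrite('pics/s13.png',cv2.resize(t,None,fx=2.8,fy=2.8))
```

```text
(no output)
```

View pics/c13.png

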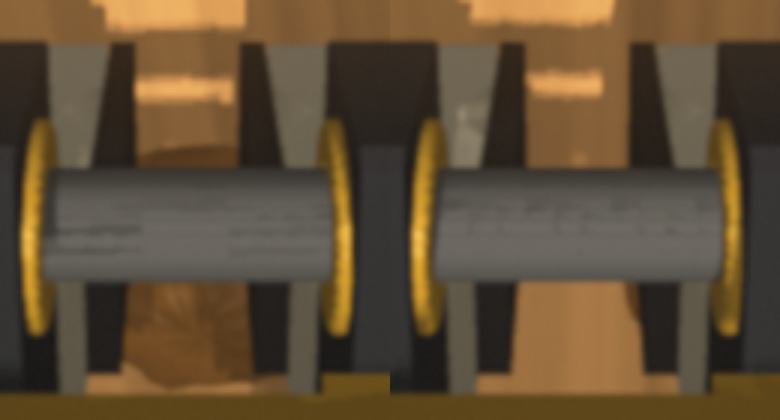

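View pics/s13.png

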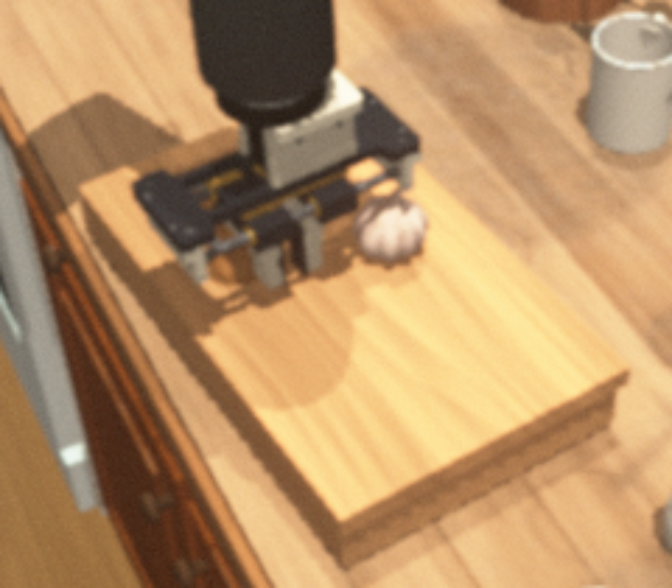

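View pics/t13.png

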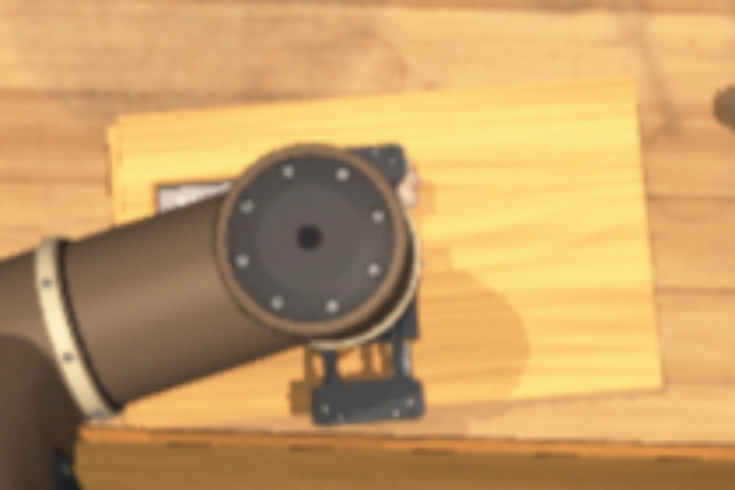

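The last shell has slipped off to the finger's −x side (seen at about (242,213) in the scene view), so it isn't in the gap. I'll lift straight up and back, then look again.

```bash
python3 -m crank '[[[0.68,0,-25,2,0],[0.68,0,-70,2,0],[0.68,0,-115,0,0],[0.68,0,-140,-25,0],[0.68,0,-140,-25,0]]]';python3 - <<'E'
from h import *
here(); snap('wrist','w14.png'); c=cam('wrist')
for n,z in (('shell_1',.078),('garlic',.09)):
  for d in ctrl.find_in('wrist',n):
    e=d['extent'];u,v=e[0]+e[2]/2,e[1]+e[3]/2
    print(n,round(d['confidence'],2),np.round(e,1),w2b(ray(c,u,v,z)).round(4))
snap('scene','scene14.png'); t=cv2.imread('pics/scene14.png')[120:330,160:400]; cv2.imwrite('pics/s14.png',cv2.resize(t,None,fx=2.8,fy=2.8))
E
```

```text
clock: 21.62
tool_pos: [0.4338, -0.0225, 0.2157]
orientation: [-90.1, 0.3, -173.9]
force: [-0.3, 0.5, 0.5]
opening: 0.0141
t 21.62 board [-0.0328  0.0389] z 0.2157 byaw -179.87 F [-0.3  0.5  0.5] open 0.0141 j6 -17.1
shell_1 0.83 [333.6 202.5  57.4  48.8] [-0.0614  0.0385]
shell_1 0.66 [293.8 279.1  39.1  43.6] [-0.0247  0.0987]
garlic 0.8 [165.6 126.1  86.1  81.9] [ 0.0466 -0.0065]
```

View pics/w14.png

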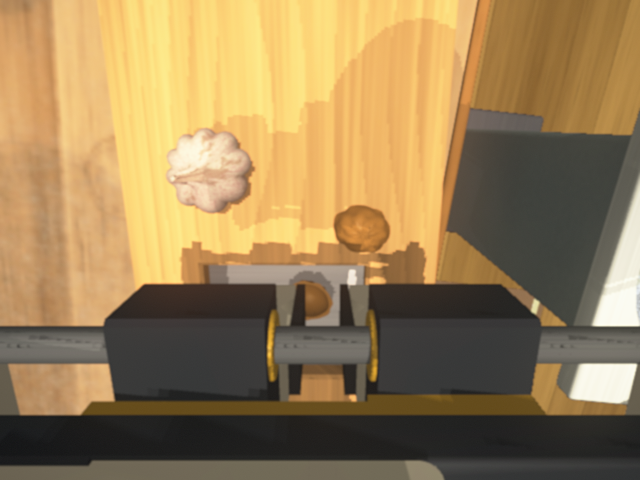

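View pics/s14.png

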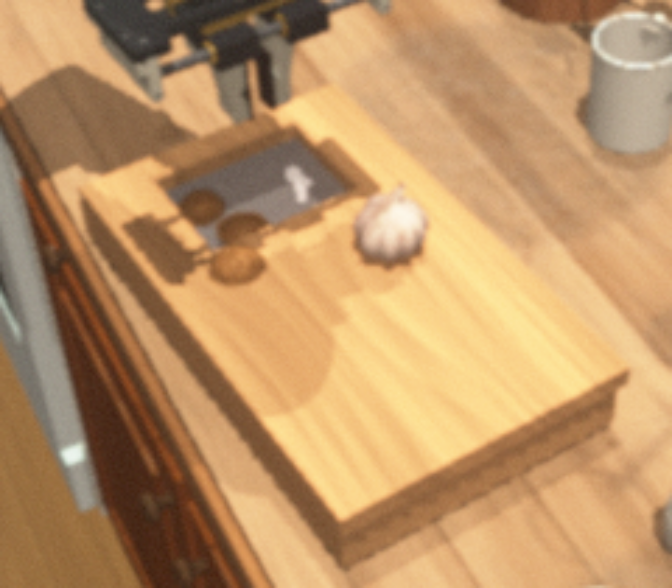

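```bash
python3 -c "
from h import *
go(-.057,.0385,.11,-180);go(-.057,.0385,.0735,-180)"; python3 -m crank '[[[-0.36,8,0,0,0],[-0.36,16,0,0,0],[-0.36,24,40,0,0],[-0.36,24,80,0,0],[-0.36,24,100,0,0],[-0.36,24,100,0,0]]]';python3 - <<'E'
from h import *
go(-.057,.0385,.0735,-180); snap('wrist','w15.png');
snap('scene','scene15.png'); t=cv2.imread('pics/scene15.png')[120:330,160:400]; cv2.imwrite('pics/s15.png',cv2.resize(t,None,fx=2.8,fy=2.8))
E
```

```text
t 21.82 board [-0.0347  0.0377] z 0.2126 byaw -179.99 F [-0.1  0.4 -0.7] open 0.0141 j6 -17.1
  to -0.057 0.0385 0.11 -180 shift [ 22.2 102.7  -0.8] turn 0.0
t 21.82 board [-0.0347  0.0377] z 0.2126 byaw -179.99 F [-0.1  0.4 -0.7] open 0.0141 j6 -17.1
  to -0.057 0.0385 0.0735 -180 shift [ 22.1 139.2  -0.9] turn 0.0
clock: 22.58
tool_pos: [0.4072, -0.0267, 0.1124]
orientation: [-89.9, -0.2, -174.0]
force: [0.3, 0.3, 0.2]
opening: 0.0587
t 22.57 board [-0.0596  0.0376] z 0.1124 byaw -180.0 F [0.3 0.3 0.2] open 0.0587 j6 -18.3
  to -0.057 0.0385 0.0735 -180 shift [-2.8 38.9 -0.9] turn -0.0
```

View pics/w15.png

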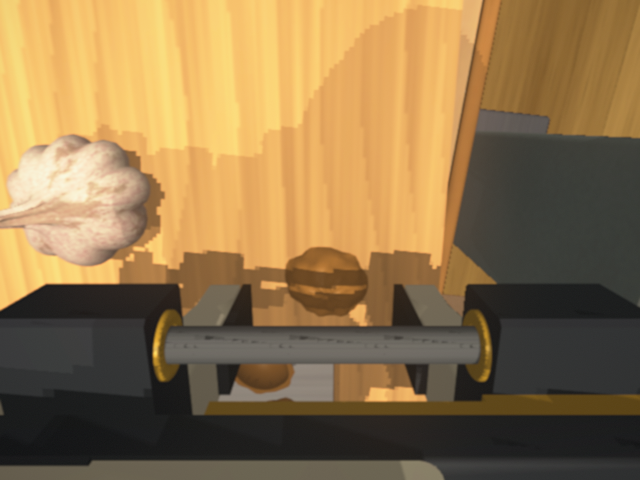

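View pics/s15.png

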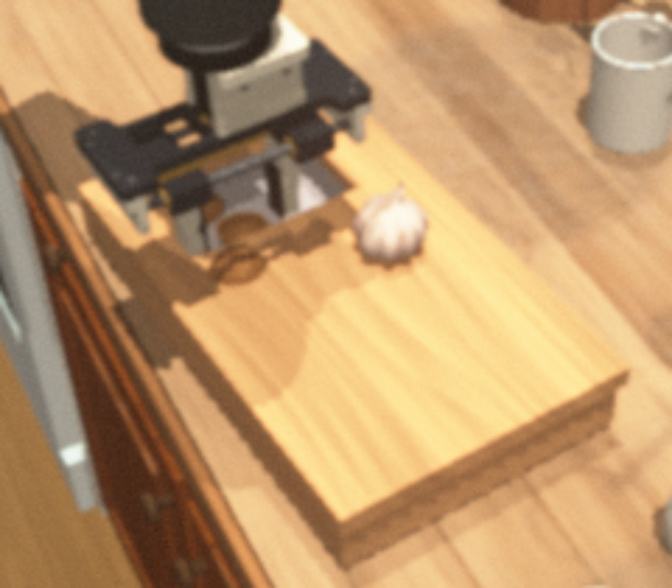

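Run:
```python
from h import *
c=cam('wrist'); here()
print(w2b(ray(c,327,282,.077)), proj(c,b2w((-.0596,.0376,.0735))), proj(c,b2w((-.0614,.0385,.077))))
```

```text
t 22.68 board [-0.0578  0.038 ] z 0.1142 byaw -179.98 F [ 0.2 -0.4  1. ] open 0.0596 j6 -18.3
[-0.05845691  0.04233392] [329.17418282 270.99136697] [332.77718374 275.03012055]
```

```bash
python3 -m crank '[[[-0.36,0,22,-2,0],[-0.36,0,38,-2,0],[-0.36,0,40,-2,0],[-0.36,-8,40,-2,0],[-0.36,-14,40,-2,0],[-0.36,-20,40,-2,0],[-0.36,-26,40,-2,0],[-0.36,-32,40,-2,0],[-0.36,-32,40,-2,0]]]';python3 - <<'E'
from h import *
c=cam('wrist');here(); snap('wrist','w16.png')
E
```

```text
clock: 23.8
tool_pos: [0.4409, -0.0206, 0.0735]
orientation: [-90.0, -0.0, -174.0]
force: [0.8, -0.4, -0.1]
opening: 0.0596
t 23.8 board [-0.0256  0.0401] z 0.0735 byaw -180.0 F [ 0.8 -0.4 -0.1] open 0.0596 j6 -17.1
```

View pics/w16.png

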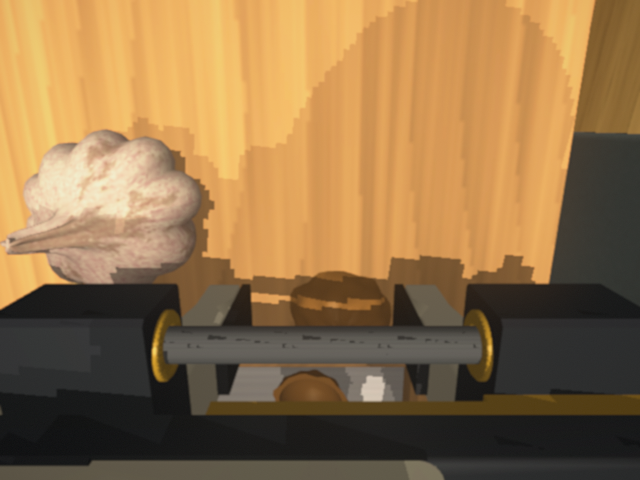

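```bash
python3 -m crank '[[[-0.36,-1,-25,0,0],[-0.36,-1,-65,0,0],[0.68,4,-85,20,0],[0.68,8,-85,40,0],[0.68,8,-85,40,0],[0.68,8,-85,40,0],[0.68,8,-60,40,0],[0.68,8,-40,40,0],[0.68,8,-40,40,0]]]';python3 - <<'E'
from h import *
snap('wrist','w17.png');go(-.034,.0,.0735,-180);go(-.034,.095,.0735,-180)
E
```

```text
clock: 24.98
tool_pos: [0.4355, -0.0612, 0.1123]
orientation: [-90.0, -0.2, -174.0]
force: [0.4, 0.3, -0.0]
opening: 0.014
t 25.02 board [-0.0343  0.0003] z 0.1133 byaw -179.95 F [-0.1 -0.2  0. ] open 0.014 j6 -11.8
  to -0.034 0.0 0.0735 -180 shift [-0.4 39.8  0.3] turn 0.001
t 25.02 board [-0.0343  0.0003] z 0.1133 byaw -179.95 F [-0.1 -0.2  0. ] open 0.014 j6 -11.8
  to -0.034 0.095 0.0735 -180 shift [ -0.4  39.7 -94.7] turn 0.001
```

View pics/w17.png

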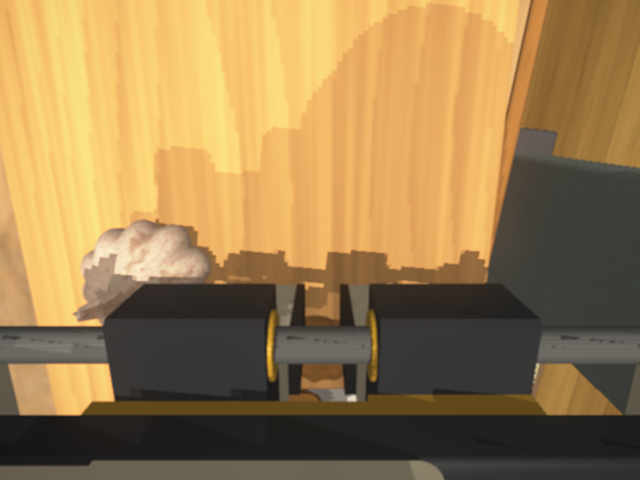

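```bash
python3 -m crank '[[[0.68,0,22,0,0],[0.68,0,36,0,0],[0.68,0,40,0,0],[0.68,0,40,-10,0],[0.68,0,40,-20,0],[0.68,0,40,-32,0],[0.68,0,40,-44,0],[0.68,0,40,-56,0],[0.68,0,40,-68,0],[0.68,0,40,-80,0],[0.68,0,40,-90,0],[0.68,0,40,-92,0]]]';python3 - <<'E'
from h import *
snap('wrist','w18.png');here()
snap('scene','scene18.png'); t=cv2.imread('pics/scene18.png')[120:330,160:400]; cv2.imwrite('pics/s18.png',cv2.resize(t,None,fx=2.8,fy=2.8))
E
```

```text
clock: 26.52
tool_pos: [0.427, 0.0308, 0.0736]
orientation: [-90.0, 0.0, -173.9]
force: [-0.2, 1.0, -0.2]
opening: 0.014
t 26.57 board [-0.034   0.0925] z 0.0736 byaw -179.95 F [1.2 0.2 0.2] open 0.0143 j6 -24.7
```

View pics/w18.png

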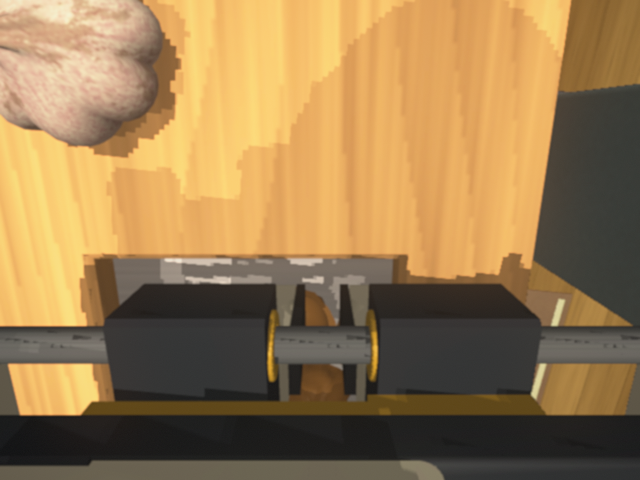

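View pics/s18.png

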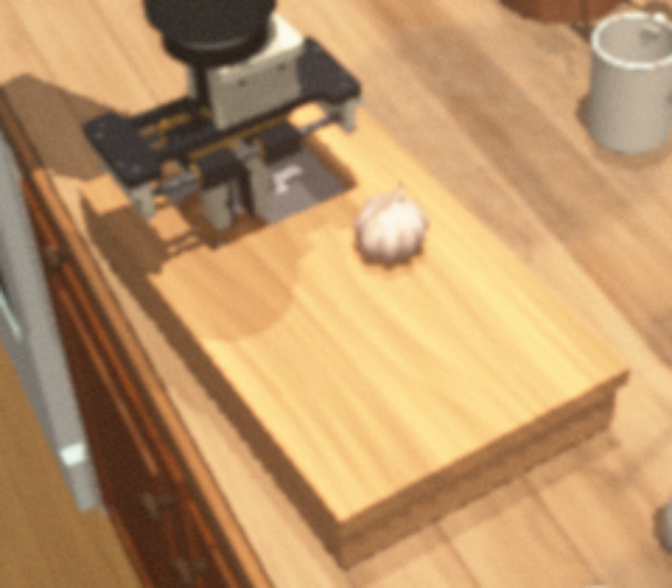

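```bash
python3 -m crank '[[[0.68,0,-40,0,0],[0.68,0,-90,0,0],[0.68,-15,-140,-40,0],[0.68,-30,-140,-80,0],[0.68,-34,-140,-120,0],[0.68,-34,-140,-130,0],[0.68,-34,-140,-130,0]]]';python3 - <<'E'
from h import *
here(); snap('wrist','w19.png'); c=cam('wrist')
for n,z in (('shell_1',.03),('garlic',.09)):
  for d in ctrl.find_in('wrist',n):
    e=d['extent'];u,v=e[0]+e[2]/2,e[1]+e[3]/2
    print(n,round(d['confidence'],2),np.round(e,1),w2b(ray(c,u,v,z)).round(4))
snap('scene','scene19.png'); t=cv2.imread('pics/scene19.png')[120:330,160:400]; cv2.imwrite('pics/s19.png',cv2.resize(t,None,fx=2.8,fy=2.8))
E
```

```text
clock: 27.5
tool_pos: [0.4469, 0.1629, 0.2132]
orientation: [-90.0, -0.0, -173.9]
force: [-0.0, -0.2, 0.6]
opening: 0.0139
t 27.5 board [-0.0003  0.222 ] z 0.2132 byaw -179.95 F [-0.  -0.2  0.6] open 0.0139 j6 -37.7
shell_1 0.97 [328.4 133.6  53.3  22.3] [-0.0253  0.164 ]
shell_1 0.97 [357.3  13.3  54.   27.4] [-0.0455  0.0767]
shell_1 0.73 [374.4  51.5  36.3  54.1] [-0.0536  0.1133]
shell_1 0.62 [319.9  58.8  51.   57.3] [-0.0167  0.1199]
```

View pics/w19.png

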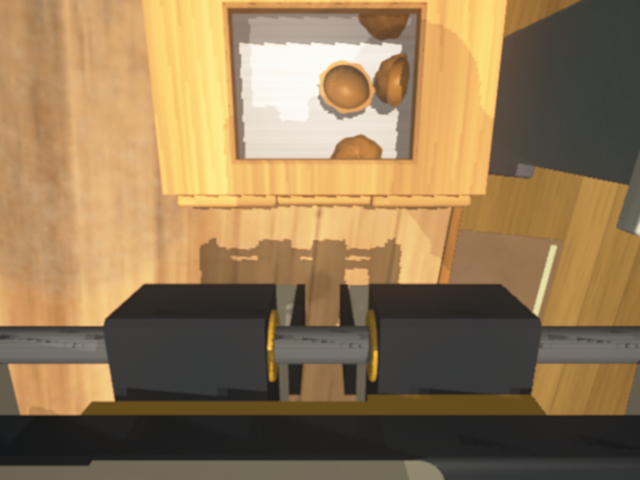

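View pics/s19.png

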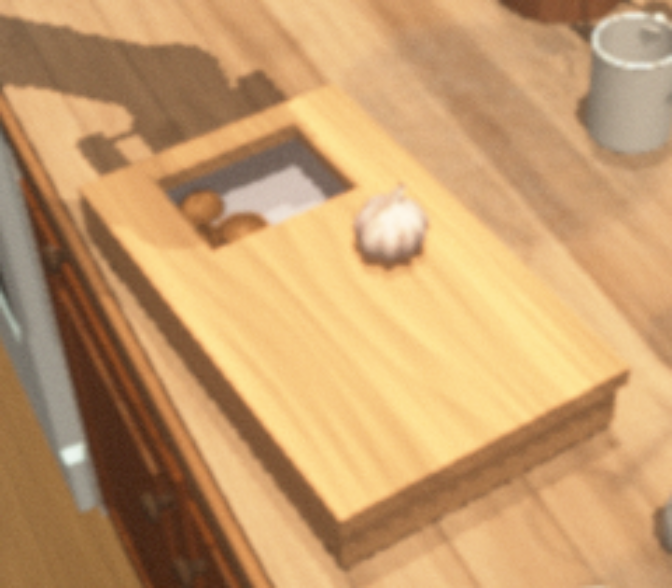

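Run:
```python
from h import *
c=cam('wrist');print(proj(c,b2w((0,.2,.07))),proj(c,b2w((0,.214,.05))),proj(c,b2w((0,.200,.05))))
snap('top','top20.png')
t=cv2.imread('pics/top20.png')[180:320,190:460]; cv2.imwrite('pics/t20.png',cv2.resize(t,None,fx=2.9,fy=2.9))
for n,z in (('garlic',.098),('lemon',.03),('teaspoon',0),('salt_shaker',.04),('shell_1',.078)):
  for cn in ('top','scene'):
    for d in ctrl.find_in(cn,n)[:4]:
      e=d['extent'];q=ray(cam(cn),e[0]+e[2]/2,e[1]+e[3]/2,z); print(cn,n,round(d['confidence'],2),q.round(3),w2b(q).round(3))
here()
```

```text
[324.51391488 197.14489012] [324.37980588 210.02213647] [324.40455389 192.75750023]
top garlic 0.71 [0.428 0.05  0.098] [-0.031  0.112]
top garlic 0.68 [ 0.523 -0.049  0.098] [0.053 0.004]
scene garlic 0.56 [ 0.514 -0.065  0.098] [ 0.042 -0.011]
top lemon 0.92 [ 0.442 -0.457  0.03 ] [-0.07  -0.394]
scene lemon 0.95 [ 0.437 -0.459  0.03 ] [-0.075 -0.395]
scene lemon 0.52 [ 0.449 -0.376  0.03 ] [-0.055 -0.314]
top teaspoon 0.72 [ 0.465 -0.364  0.   ] [-0.038 -0.304]
scene teaspoon 0.79 [ 0.458 -0.358 -0.   ] [-0.044 -0.297]
top salt_shaker 0.57 [ 0.599 -0.36   0.04 ] [ 0.096 -0.314]
scene salt_shaker 0.91 [ 0.597 -0.359  0.04 ] [ 0.094 -0.312]
top shell_1 0.55 [0.434 0.05  0.078] [-0.025  0.111]
top shell_1 0.44 [0.405 0.044 0.078] [-0.054  0.108]
top shell_1 0.42 [0.415 0.095 0.078] [-0.039  0.158]
scene shell_1 0.52 [0.406 0.045 0.078] [-0.053  0.109]
scene shell_1 0.45 [0.401 0.015 0.078] [-0.062  0.079]
scene shell_1 0.41 [0.424 0.001 0.078] [-0.04   0.063]
t 28.25 board [-0.     0.222] z 0.2136 byaw -179.99 F [-0.5  0.4  0.4] open 0.0139 j6 -37.8
```

```bash
sleep 1; ls pics/t20.png
```

```text
pics/t20.png
```

View pics/t20.png

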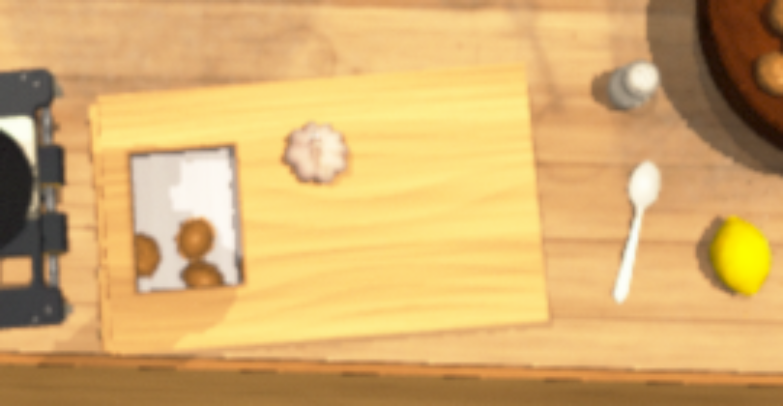

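All four shells are in the tray, the tray front sits flush, and the garlic and the worktop things haven't moved. I'm handing in.

```bash
python3 -c "
from plant import ctrl
print(ctrl.close_job())"
```

```text
the job is handed in; nothing more can be done
None
```

The board is cleared. I pushed the tray home first, then swept all four shells into it with the fingertips, and handed the job in at about 28 s of the 72 s allowed.

- **Tray:** It came up against its stop with about 20 N on the fingers. In the last wrist picture its front is at the height expected for fully home.
- **Shells:** The last wrist picture shows all four in the pan, one of them tilted against the pan wall. In the overhead picture only three are visible, because the board's top hides the fourth.
- **One slip:** The fourth shell slid off the side of a finger while I was turning the sweep. I lifted, nudged it sideways with one finger and swept it in from behind.
- **Garlic:** It is where it started, to within the few millimetres I can measure.
- **Lemon, teaspoon and salt shaker:** All three are also where they started, to within about 8 mm, which is my measuring accuracy.
- **Disagreements:** The scene camera put things up to about 10 mm nearer the robot's right than the overhead camera, so I relied on the overhead and wrist cameras. The detector also gave one false garlic in the tray and one false lemon at the teaspoon.

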